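# Shut and latch the board test fixture

### The job

A circuit board lies in the nest of the spring-pin test fixture on the bench. With the fingertips, push the fixture's open lid down until it rests on its two spring pins, then push the swing latch round, all the way over the lid's tongue, so that it wedges the lid down and keeps it shut by itself. Do not pick anything up or disturb the board or the things lying about.

Things in the scene. Friction and masses are not known exactly. Their poses are not given: they have to be found in the camera images.
- fixture: Board test fixture: grey box, black top plate, fixed, 170 (x) x 150 (y) x 53 mm high without lid and latch. Origin: centre of the underside; x from the latch side (front, to the robot) to the hinge side, y to its left, z up. It stands turned up to 0.32 rad, left or right of the bench vice (grey, 80 x 240 mm, 63 mm high, at x 0.53, y -0.09).
- lid (a joint): Lid angle (rad): 0 = shut, level; grows as it opens, at most 1.0. A stiff hinge (0.2 N m) leaves it where it is put; it leans to the robot at every angle: shut it by pushing on its outer (upper) face near the front edge, in an arc about the hinge. At 0.05 to 0.06 rad it meets two spring pins (5 to 10 N) that lift it back to there when it is pressed further and let go, unless latched.
- lid_edge (a point): Middle of the lid's upper front edge, 120 mm from the hinge axis, 4 mm above the plane through it. Lid: aluminium frame with clear window, 140 mm wide (y), 8 mm thick, screws and rod ends up to 1 mm proud. At its front middle a steel tongue 26 mm wide sticks out 38 mm: 18 mm flat, its top 2 mm below the lid's, then 20 mm bent down 25 degrees, a ramp for the latch.
- lid_hinge (a point): Middle of the lid's hinge axis, which lies along the fixture's y: in the fixture's frame x +68, y 0, z +72 mm. Behind the fixture a shelf (front edge at about x 0.63, underside 0.46 m above the bench) hangs over the bench: keep the arm in front of it.
- latch (a joint): Swing latch angle (rad): 0 = fully over the tongue, at its stop, parallel to the lid's front edge; grows as it opens towards the robot, at most 1.2. Closes anticlockwise from above. Friction 0.05 N m; from about 0.55 rad the arm rides up the ramp and forces the lid down on its pins (3 to 6 N at the handle), then stays. With the lid above 0.1 rad it jams on or under the tongue.
- latch_handle (a point): Mid-height of the latch's black upright handle, a cylinder 16 mm thick, 32 mm tall (16 mm below to 16 mm above this point), 62 mm from the pivot. The arm under it is a round steel bar 12 mm thick, its axis 20 mm below this point and 81 mm above the bench; it ends 10 mm beyond the handle's axis. Free space on all sides of the handle.
- latch_pivot (a point): Pivot of the latch on the axis of the arm, 81 mm above the bench, on a post at the left front corner: in the fixture's frame x -64, y +52 mm. A hub 18 mm in diameter stands 11 mm above it.
- board: Green circuit board, 64 x 84 mm, loose in the nest under the lid, between four white corner guides with 2 mm play, underside 53 mm above the bench, parts to 8 mm high. Origin: centre of the underside. It shall stay there untouched.
- multimeter: Yellow and black hand multimeter lying on its back, 148 x 70 x 44 mm, loose, on the other side of the vice from the fixture. Origin: centre of the underside. Leave alone.
- cutters: Side cutters, 147 x 46 x 12 mm, loose, lying near the left end of the bench. Leave alone.
- tweezers: Tweezers, 10 x 122 x 9 mm, loose, on the right part of the bench. Leave alone.
- allen_set: Folding hex key set with a red handle, 98 x 28 x 18 mm, loose, lying crosswise in front of the vice. Leave alone.

How it is judged (in metres and radians):
On the way:
1. the lid is down on its spring pins (within 0.1 rad of shut) while the latch still stands open (value of joint lid below 0.1 rad and value of joint latch above 0.3 rad), for 0.1 s.
At the end, for the whole second after the job is handed in: The lid is held down by the latch within 0.025 rad of shut (about 3 mm at its front edge), the latch is within 0.12 rad of its stop, both are at rest, and the board lies within 6 mm of where it lay (value of joint lid below 0.025 rad and value of joint latch below 0.12 rad and distance of board from where it was at the start of the episode below 0.006 m and velocity of joint lid between -0.05 and 0.05 rad/s and velocity of joint latch between -0.05 and 0.05 rad/s); the robot touches nothing.
It fails at once if the board is lifted or shoved out of its nest (more than 10 mm) (distance of board from where it was at the start of the episode above 0.01 m).
It fails at once if the multimeter, hex key set, cutters or tweezers are lifted or shoved aside (more than 25 mm) (distance of any of multimeter, allen_set, cutters, tweezers from where it was at the start of the episode above 0.025 m).
It also fails if it takes over 46 s, if anything falls off the work surface, if the arm or the gripper's body presses on something with over 40 N, if the wrist force passes 120 N, or if a joint passes its speed limit or range.

### The arm

A 7-joint arm with a two-finger parallel gripper is mounted at the origin on a cart in front of the work surface, level with it; the furniture and walls round the work are solid. World frame = base frame: x ahead of the robot, y to its left, z up, the work surface at z = 0. Lengths are in mm, angles in rad, forces in N, time in s.
With the tool pointing down it reaches from about 425 to 950 mm from the base axis. Payload 16.7 kg.
Tool frame: the origin (TCP) lies midway between the tips of the shut fingers; the grasp point (between the pads) lies 19 mm behind it (robot.tcp_to_grasp is the distance from the TCP to the grasp point, in mm); z points along the fingers, y is the line along which they close (so a half turn about z gives the same grasp; the last joint's range is limited). The gripper opens to 94 mm and grips with 3 to 60 N. Pads are 16 mm wide; open, the fingers measure 119 mm over their backs; the gripper's body (75 mm by 177 mm) begins 78 mm behind the grasp point.
Start: joints at [-1.385, 0.426, 0.074, 1.606, -0.034, 1.111, -0.067], TCP at [221.794, 637.481, 205.467] pointing down, gripper open.
Joint ranges: [-2.85, 2.85], [-0.5, 2.14], [-1.23, 1.37], [0.21, 2.46], [-1.02, 4.16], [0.16, 2.05], [-2.73, 2.73]. Speed limits (rad/s): [1.89, 1.89, 2.39, 2.39, 3.01, 3.01, 3.01].

### API

Orientations are given as a unit quaternion [w, x, y, z].
In Python, from rig import robot, optics gives the robot as it stands. The module is installed in compiled form; this text tells all that it offers.
- The arm moves only by the shell command python3 -m handwheel 'ROWS' [OPENING] [FORCE]. ROWS is JSON, a list that holds one entry, the list of rows, each a list of 4 numbers: the shift along the tool's x, y, z in cm, then the turn about the tool's z in units of 8 degrees (1.0 is 8 degrees). A call has 1 to 20 rows; each row is the pose to reach, as a shift and turn from the pose commanded when the call began, along the tool's axes at that moment; what a row does not reach only later rows make up. A row lasts 1/10 s, in which the tool goes at most 50 mm and 8.59 degrees, less where a joint would pass 70% of its speed; a pose out of reach is approached as far as the arm can. A call with a gripper value outside its range is refused whole. OPENING is the closure in counts, from 0 (fully open) to 255 (shut), set as the call begins (- or left out, the last holds). The fingers move at their own pace and stop on an object; FORCE is the grip in N (left out, the last holds). Time passes only in rows, so rows that repeat a pose let the fingers close. It gives the time, the measured TCP pose, the force, the opening and the grip force at its end, in the units of the state.
- robot.read_state(): the state, without advancing time (a new reading comes with each control period).
- optics.grab_frame(name): name is "scene" or "top" or "wrist"; returns a dict with "image" (384x512x3 uint8, red, green, blue), "intrinsics" (3x3 intrinsics, pixels), "extrinsics" (4x4, takes a point from world to camera coordinates). Camera axes: x right, y up, looking along -z (the intrinsics and any distortion apply to the point x, -y, -z); pixel columns grow to the right and rows downward; lengths in mm; the calibration is good to about 2 mm. A picture is of the moment at which its call begins. There is no depth.
- robot.hand_in(): hands the job in; it is judged then, once.
The state is a dict: "time": time; "joints": joint angles; "dq": joint speeds; "joint_torque": joint torques, N m; "eef_pos": TCP position; "eef_rot": TCP orientation; "wrist_force": force on the tool from outside, world axes, zero at the start; "moment": the same for the moment, N m; "gripper_width": opening from 0.0 (shut) to 1.0 (fully open); "grip_force": force on a finger pad.
Only numpy, scipy, OpenCV 4.12 (cv2) and the standard library are available. Lean on these libraries where they do the work, as an engineer would, in place of code of your own. Each camera call takes 0.05 s, during which the arm holds its last target. There are 200 camera calls.

## Working session

There is one attempt and no reset: what is moved stays moved. The work goes in short steps, Python scripts to look and compute and a shell command to move; the robot and the scene stay as the last step left them, time stands still between calls to the robot, and variables do not carry over. Pictures are saved under pics/ and viewed, at most 10 in all, crops included, and the job is handed in when it is done.

```bash
mkdir -p pics; python3 - <<'E'
from rig import robot, optics
import cv2,pickle
s=robot.read_state();print(s)
for n in("scene","top"):
    f=optics.grab_frame(n);pickle.dump(f,open(f'{n}0.pkl','wb'))
    cv2.imwrite(f'pics/{n}0.png',cv2.resize(f['image'][:,:,::-1],(800,600),interpolation=cv2.INTER_CUBIC))
    print(n,{k:(v.tolist() if hasattr(v,'tolist') else v) for k,v in f.items() if k!='image'})
E
```

```text
{'time': 0.0, 'joints': array([-1.38551138,  0.42671585,  0.0738709 ,  1.60659787, -0.03412061,
        1.11081691, -0.06713842]), 'dq': array([-3.40495972e-04, -2.22432306e-03,  7.22331356e-04,  1.55546903e-03,
       -1.33115206e-03,  1.52715569e-03,  9.05450359e-05]), 'joint_torque': array([ 1.21381112e-03, -9.35840750e+01,  3.66728425e+00, -4.54203916e+01,
       -4.88618854e-02,  2.03469337e-02,  1.39173617e-04]), 'eef_pos': array([221.67262259, 637.09636302, 204.7910238 ]), 'eef_rot': array([-6.53345394e-05,  1.66659715e-01,  9.86014265e-01, -6.35610864e-04]), 'wrist_force': array([-0.53529331,  0.60052087,  0.13638341]), 'moment': array([0.04092487, 0.00191482, 0.03124216]), 'grip_force': 0.0, 'gripper_width': 0.9991147938004601}
scene {'intrinsics': [[395.42626489220515, 0.0, 249.36272272787875], [0.0, 395.42626489220515, 197.18090389287528], [0.0, 0.0, 1.0]], 'extrinsics': [[0.8106146120586739, -0.5854784115779731, -0.010907808812911412, -429.42468104022174], [0.26806327978241523, 0.35445287568086076, 0.8958265663362874, -201.44449984144788], [-0.5206208109068059, -0.7290940875481722, 0.4442699435625127, -1472.7324645999192], [0.0, 0.0, 0.0, 1.0]]}
top {'intrinsics': [[439.2178313337544, 0.0, 258.1566641185981], [0.0, 439.2178313337544, 187.3589499590706], [0.0, 0.0, 1.0]], 'extrinsics': [[0.009719325755026252, -0.9999188370038496, 0.008237360726393694, -65.37862654836461], [0.9808839101642653, 0.011134747162414386, 0.19427499115040772, -522.5785069200981], [-0.19435094413902287, 0.00619167267369294, 0.9809125209221117, -1466.1010261740296], [0.0, 0.0, 0.0, 1.0]]}
```

View pics/top0.png

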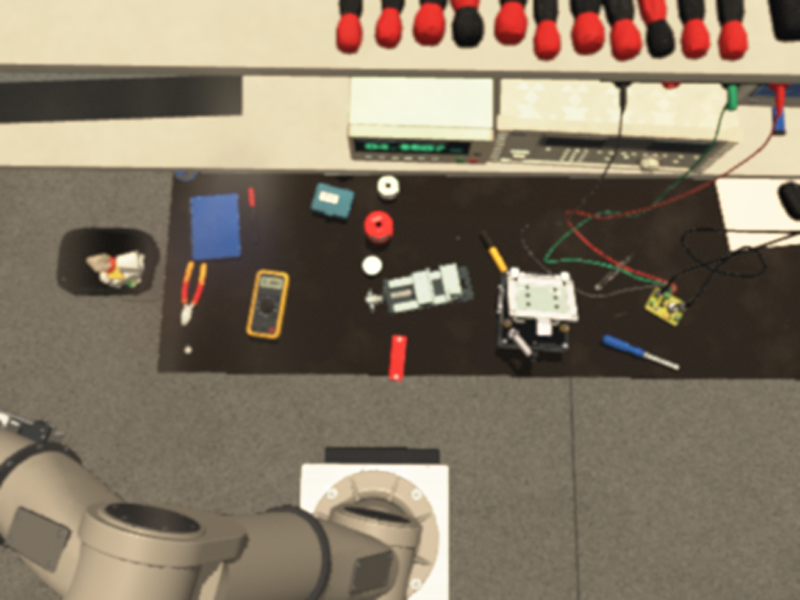

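View pics/scene0.png

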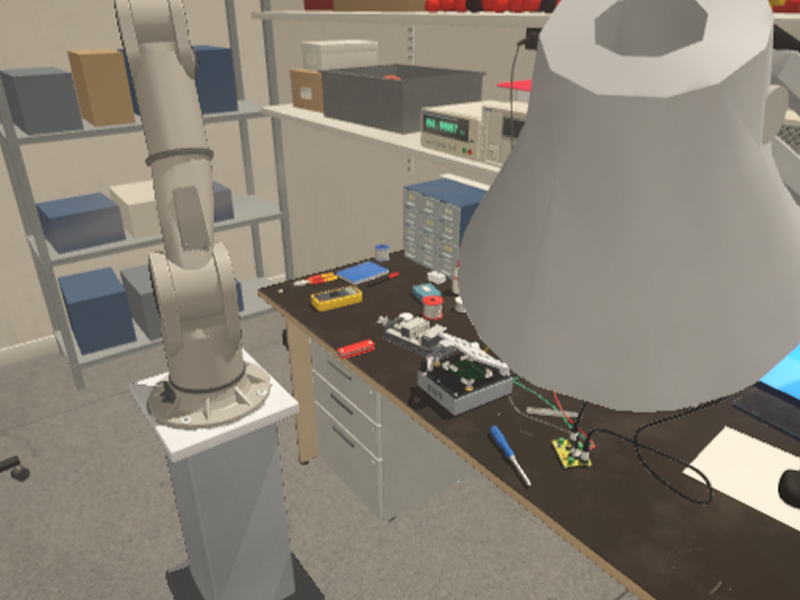

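The top view shows the fixture at about (537,310) (800-scale), right of the vice, its lid open and its latch open with the handle near (518,340). In the scene view the fixture is at (465,370), partly behind a lamp. Next I enlarge both.

```bash
python3 - <<'E'
import cv2,pickle,numpy as np
a=pickle.load(open('top0.pkl','rb'))['image'][165:235,308:378,::-1]
b=pickle.load(open('scene0.pkl','rb'))['image'][190:270,240:340,::-1]
a=cv2.resize(a,None,fx=8,fy=8,interpolation=cv2.INTER_CUBIC)
cv2.imwrite('pics/tc.png',a)
cv2.imwrite('pics/sc.png',cv2.resize(b,None,fx=7,fy=7,interpolation=cv2.INTER_CUBIC))
E
```

```text
(no output)
```

View pics/tc.png

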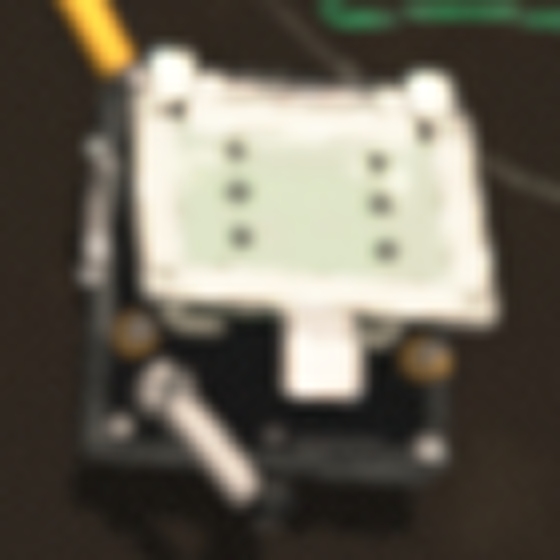

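View pics/sc.png

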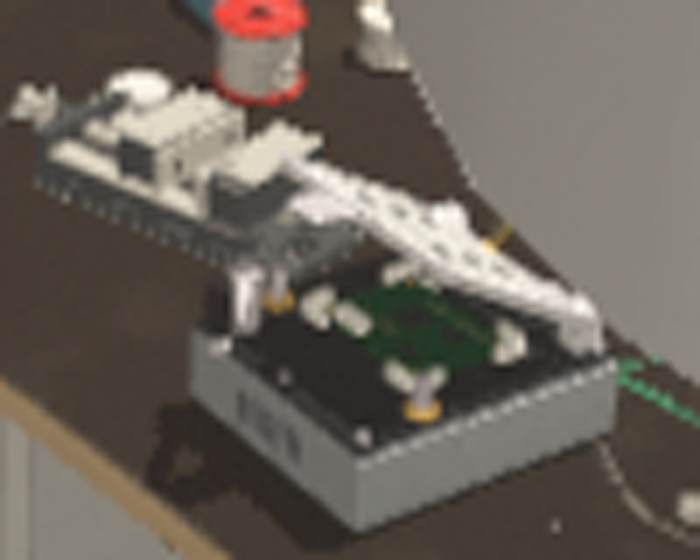

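The top crop shows the lid's front edge from (147,305) to (497,327), the tongue end at (322,397), the hub at (158,383) and the arm's handle end at about (250,490). The scene crop shows the box corners at (360,460), (358,530), (195,345) and (615,355), plus the lid in profile. I fit pose, lid and latch to these.

```bash
cat > fx.py <<'E'
import numpy as np,pickle
from scipy.optimize import least_squares
def proj(f,P):
    P=np.atleast_2d(P);E=f['extrinsics'];c=P@E[:3,:3].T+E[:3,3];K=f['intrinsics']
    return np.c_[K[0,0]*c[:,0]/-c[:,2]+K[0,2],K[1,1]*-c[:,1]/-c[:,2]+K[1,2]]
def lidpt(r,y,h,t): return [68-r*np.cos(t)+h*np.sin(t),y,72+r*np.sin(t)+h*np.cos(t)]
def latpt(r,z,a): return [-64-r*np.sin(a),52-r*np.cos(a),z]   # a=0 along -y; opens toward -x
def world(p,P):
    P=np.atleast_2d(P);c,s=np.cos(p[2]),np.sin(p[2])
    return np.c_[p[0]+c*P[:,0]-s*P[:,1],p[1]+s*P[:,0]+c*P[:,1],P[:,2]]
E
cat > fit.py <<'E'
from fx import *
top=pickle.load(open('top0.pkl','rb'));sc=pickle.load(open('scene0.pkl','rb'))
tp=lambda u,v:(308+(u+.5)/8-.5,165+(v+.5)/8-.5); sp=lambda u,v:(240+(u+.5)/7-.5,190+(v+.5)/7-.5)
T=[('ledL',tp(147,303)),('ledR',tp(497,325)),('tong',tp(322,398)),('hub',tp(158,383)),('arm',tp(247,490))]
S=[('frT',sp(360,460)),('frB',sp(358,530)),('flT',sp(195,347)),('rrT',sp(613,360))]
def pts(p):
    t,a=p[3:5]
    # tongue end (top): flat top at h=2, then down 25deg 20mm
    d=dict(ledL=lidpt(120,70,4,t),ledR=lidpt(120,-70,4,t),tong=lidpt(138+20*np.cos(.436),0,2-20*np.sin(.436),t),
     hub=[-64,52,92],arm=latpt(54,83,a),frT=[-85,-75,53],frB=[-85,-75,0],flT=[-85,75,53],rrT=[85,-75,53])
    return d
def res(p):
    d=pts(p);return np.concatenate([(proj(f,world(p,[d[n]]))[0]-m) for f,L in((top,T),(sc,S)) for n,m in L])
b=None
for y in(-.3,0,.3):
    r=least_squares(res,[530,-280,y,.6,.7],x_scale=[10,10,.1,.1,.1],loss='soft_l1')
    if b is None or r.cost<b.cost:b=r
p=b.x
if __name__=='__main__':
    print(p.round(3));print(res(p).reshape(-1,2).round(2))
    t,a=p[3:]
    for n,q in dict(edge=lidpt(120,0,4,t),hinge=[68,0,72],handle=latpt(62,101,a),pivot=[-64,52,81]).items():print(n,world(p,[q])[0].round(1))
E
python3 fit.py
```

```text
[ 4.91809e+02 -3.52782e+02 -7.20000e-02  5.02000e-01  8.52000e-01]
[[ 0.13 -0.62]
 [-0.59  0.16]
 [-0.19  0.12]
 [ 1.72  0.33]
 [ 0.2   0.27]
 [ 0.02 -0.83]
 [-0.24  1.85]
 [-0.94 -4.25]
 [ 1.55 -1.09]]
edge [ 456.6 -350.2  133.2]
hinge [ 559.6 -357.7   72. ]
handle [ 382.3 -333.7  101. ]
pivot [ 431.7 -296.3   81. ]
```

```bash
python3 -m handwheel '[[[-37,-23,-5.5,0],[-37,-23,-5.5,0],[-37,-23,-5.5,0],[-37,-23,-5.5,0],[-37,-23,-5.5,0],[-37,-23,-5.5,0],[-37,-23,-5.5,0],[-37,-23,-5.5,0],[-37,-23,-5.5,0],[-37,-23,-5.5,0],[-54,-70,-9.5,0],[-54,-70,-9.5,0],[-54,-70,-9.5,0],[-54,-70,-9.5,0],[-54,-70,-9.5,0],[-54,-70,-9.5,0],[-54,-70,-9.5,0],[-54,-70,-9.5,0],[-54,-70,-9.5,0],[-54,-70,-9.5,0]]]' 255
```

```text
time: 2.1
eef_pos: [501.5, -200.9, 300.6]
eef_rot: [0.0, 0.166, 0.986, 0.0]
wrist_force: [1.0, 0.2, -0.0]
gripper_width: 0.008
grip_force: 0.0
```

```bash
python3 -m handwheel '[[[4.8,-16.5,0,-1],[4.8,-16.5,0,-1.9],[4.8,-16.5,0,-1.9],[4.8,-16.5,0,-1.9],[4.8,-16.5,0,-1.9],[4.8,-16.5,0,-1.9],[4.8,-16.5,0,-1.9]]]'
python3 - <<'E'
from rig import robot,optics
import pickle,cv2
for n in('wrist','top'):
    f=optics.grab_frame(n);pickle.dump(f,open(n+'1.pkl','wb'))
    if n=='wrist':cv2.imwrite('pics/w1.png',cv2.resize(f['image'][:,:,::-1],(800,600),interpolation=cv2.INTER_CUBIC));print(f['extrinsics'],f['intrinsics'])
E
```

```text
time: 2.8
eef_pos: [403.2, -338.5, 300.2]
eef_rot: [-0.0, 0.034, 0.999, 0.0]
wrist_force: [0.5, 0.1, 0.2]
gripper_width: 0.008
grip_force: 0.0
[[ 6.71558580e-02  9.97742228e-01 -7.33175568e-04  3.10704693e+02]
 [-9.58415608e-01  6.43045578e-02 -2.78036770e-01  4.63319049e+02]
 [-2.77361880e-01  1.93744848e-02  9.60570152e-01 -3.65274551e+02]
 [ 0.00000000e+00  0.00000000e+00  0.00000000e+00  1.00000000e+00]] [[280.67265405   0.         256.5323892 ]
 [  0.         280.67265405 191.95110563]
 [  0.           0.           1.        ]]
```

View pics/w1.png

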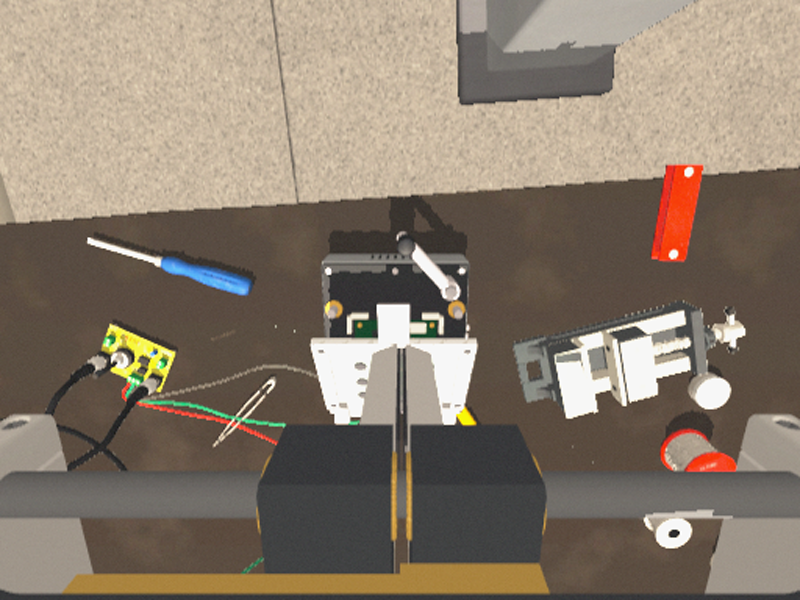

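The wrist view shows the whole front. The lid edge runs from (312,341) to (477,338), the tongue end is at (393,306), the hub at (452,290), the handle top at (405,240), and the plate's front corners at (323,258) and (467,254). I refit with these.

```bash
cat > fit2.py <<'E'
from fit import *
import fit
w=pickle.load(open('wrist1.pkl','rb'))
wp=lambda u,v:((u+.5)/1.5625-.5,(v+.5)/1.5625-.5)
W=[('ledL',wp(477,339)),('ledR',wp(312,341)),('tong',wp(393,305)),('hub',wp(452,289)),('hand',wp(405,241)),('frT',wp(323,258)),('flT',wp(467,254))]
T=[t for t in fit.T if t[0]!='arm'];S=[s for s in fit.S if s[0]!='flT']
def res2(p,full=False):
    d=pts(p);d['hand']=latpt(62,117,p[4]);o=[]
    for f,L,wt in((top,T,1),(sc,S,.5),(w,W,1)):
        for n,m in L:
            e=(proj(f,world(p,[d[n]]))[0]-m)*wt
            o.append((n,e.round(2)) if full else e)
    return o if full else np.concatenate(o)
p=least_squares(res2,fit.p,x_scale=[10,10,.1,.1,.1],loss='soft_l1').x
if __name__=='__main__':
    print(p.round(3),*res2(p,True),sep='\n')
    for n,q in dict(edge=lidpt(120,0,4,p[3]),hinge=[68,0,72],handle=latpt(62,101,p[4]),pivot=[-64,52,81]).items():print(n,world(p,[q])[0].round(1))
    print('arc, contact r=112 on upper face, yoff -30')
    for t in(p[3]+.1,p[3],.5,.4,.3,.2,.1,.05,.03):print(round(t,2),world(p,[lidpt(112,-30,4,t)])[0].round(0),world(p,[lidpt(112,0,4,t)])[0].round(0))
    for a in(p[4],.8,.6,.4,.2,0):print(round(a,2),world(p,[latpt(62,101,a)])[0].round(1))
E
python3 fit2.py
```

```text
[ 4.85902e+02 -3.49456e+02 -5.30000e-02  5.65000e-01  8.40000e-01]
('ledL', array([-0.32,  0.02]))
('ledR', array([-0.8 ,  0.02]))
('tong', array([-0.15,  0.15]))
('hub', array([1.11, 2.39]))
('frT', array([-0.66, -0.29]))
('frB', array([-0.78,  1.05]))
('rrT', array([-0.14, -0.63]))
('ledL', array([0.92, 0.49]))
('ledR', array([-1.41,  0.59]))
('tong', array([-0.01, -1.45]))
('hub', array([-0.53, -1.05]))
('hand', array([0.36, 0.4 ]))
('frT', array([-2.91,  0.37]))
('flT', array([2.31, 1.6 ]))
edge [ 454.8 -347.8  139.7]
hinge [ 553.8 -353.1   72. ]
handle [ 376.4 -333.   101. ]
pivot [ 424.8 -294.1   81. ]
arc, contact r=112 on upper face, yoff -30
0.67 [ 467. -378.  144.] [ 468. -349.  144.]
0.57 [ 460. -378.  135.] [ 462. -348.  135.]
0.5 [ 456. -378.  129.] [ 458. -348.  129.]
0.4 [ 451. -378.  119.] [ 452. -348.  119.]
0.3 [ 447. -377.  109.] [ 448. -347.  109.]
0.2 [ 443. -377.   98.] [ 445. -347.   98.]
0.1 [ 441. -377.   87.] [ 443. -347.   87.]
0.05 [ 441. -377.   82.] [ 442. -347.   82.]
0.03 [ 441. -377.   79.] [ 442. -347.   79.]
0.84 [ 376.4 -333.   101. ]
0.8 [ 378.  -334.9  101. ]
0.6 [ 387.1 -343.4  101. ]
0.4 [ 397.6 -349.9  101. ]
0.2 [ 409.2 -354.1  101. ]
0 [ 421.5 -356.   101. ]
```

```bash
python3 -m handwheel '[[[-6.5,-0.7,2,0],[-6.5,-0.7,4,0],[-6.5,-0.7,8,0],[-6.5,-0.7,12,0],[-6.5,-0.7,14,0],[-6.5,-0.7,14,0],[-6.5,-0.7,14,0]]]'; python3 -m handwheel '[[[0,0,0.5,0],[0,0,1,0],[0,0,1.5,0],[0,0,2,0],[0.1,0,2.4,0],[0.3,0,2.8,0],[0.4,0,3,0],[0.4,0,3,0]]]'
```

```text
time: 3.6
eef_pos: [467.1, -351.0, 160.9]
eef_rot: [-0.0, 0.034, 0.999, -0.0]
wrist_force: [-0.1, -1.0, 0.2]
gripper_width: 0.004
grip_force: 0.0
time: 4.4
eef_pos: [462.2, -351.0, 130.1]
eef_rot: [-0.0, 0.035, 0.999, 0.0]
wrist_force: [-0.3, -0.1, 0.3]
gripper_width: 0.004
grip_force: 0.0
```

```bash
python3 -m handwheel '[[[0.2,0,0.5,0],[0.5,0,1,0],[0.7,0,1.5,0],[0.9,0,2,0],[1,0,2.5,0],[1,0,2.5,0]]]'; python3 - <<'E'
from rig import optics,robot
import cv2,pickle
f=optics.grab_frame('wrist');pickle.dump(f,open('wrist2.pkl','wb'))
cv2.imwrite('pics/w2.png',cv2.resize(f['image'][100:300,100:400,::-1],None,fx=2.6,fy=2.6,interpolation=cv2.INTER_CUBIC))
print(robot.read_state()['wrist_force'])
E
```

```text
time: 5.0
eef_pos: [452.0, -350.1, 104.6]
eef_rot: [-0.001, 0.035, 0.999, 0.0]
wrist_force: [-0.5, 0.3, -0.4]
gripper_width: 0.005
grip_force: 0.0
[ 0.0492531  -0.70394957 -0.59393806]
```

View pics/w2.png

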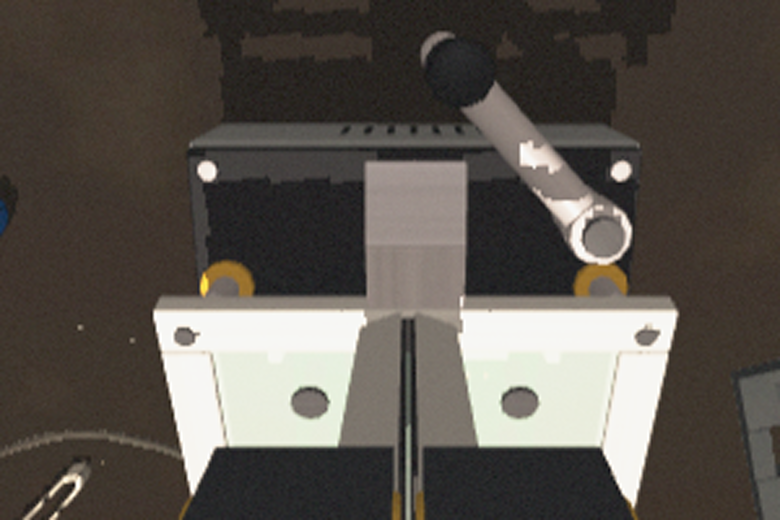

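The lid has come down with the fingers. In the crop its front edge is at row ~312 (from 156 to 676), the tongue runs (415,162)–(415,315), the hub is at (604,236) and the handle top at (461,70). The tips sit close to the front edge, so I refit before going on.

```bash
cat > fit3.py <<'E'
import fit2; from fit2 import *
w2=pickle.load(open('wrist2.pkl','rb'))
wp=lambda u,v:(100+(u+.5)/2.6-.5,100+(v+.5)/2.6-.5)
M=[('ledL',wp(676,312)),('ledR',wp(156,312)),('tong',wp(415,162)),('hub',wp(605,236)),('hand',wp(462,68)),('frT',wp(190,150)),('flT',wp(639,148))]
def r3(q,full=False):
    d=pts(q);d['hand']=latpt(62,117,q[4]);o=[(n,(proj(w2,world(q,[d[n]]))[0]-m)) for n,m in M]
    return [(n,e.round(1)) for n,e in o] if full else np.concatenate([e for n,e in o])
q=least_squares(r3,[*fit2.p[:3],.3,fit2.p[4]],x_scale=[10,10,.1,.1,.1],loss='soft_l1').x
if __name__=='__main__':
    print(q.round(3),*r3(q,True),sep='\n')
    e=world(q,[lidpt(120,0,4,q[3]),[68,0,72]]).round(1);print(e)
    for a in(q[4],.8,.6,.4,.2,0):print(round(a,2),world(q,[latpt(62,101,a)])[0].round(1))
E
python3 fit3.py
```

```text
[ 4.90914e+02 -3.49739e+02 -5.30000e-02  2.15000e-01  8.61000e-01]
('ledL', array([ 0.4, -3.2]))
('ledR', array([-0.3, -0.2]))
('tong', array([-0.6,  2.2]))
('hub', array([-0.4,  1.2]))
('hand', array([0.9, 1.1]))
('frT', array([-4.9, -0.7]))
('flT', array([ 3.8, -2.9]))
[[ 442.6 -347.2  101.5]
 [ 558.8 -353.3   72. ]]
0.86 [ 380.7 -332.3  101. ]
0.8 [ 383.1 -335.2  101. ]
0.6 [ 392.1 -343.7  101. ]
0.4 [ 402.6 -350.2  101. ]
0.2 [ 414.2 -354.4  101. ]
0 [ 426.5 -356.3  101. ]
```

```bash
python3 -m handwheel '[[[0,0,0.5,0],[0,0,1,0],[0,0,1.4,0],[0,0,1.8,0],[0,0,2.1,0],[0,0,2.3,0],[0,0,2.4,0],[0,0,2.4,0]]]'
```

```text
time: 5.85
eef_pos: [452.4, -350.3, 81.3]
eef_rot: [-0.0, 0.035, 0.999, 0.0]
wrist_force: [-1.2, -0.6, 1.5]
gripper_width: 0.003
grip_force: 0.7
```

```bash
python3 -m handwheel '[[[0,0,0.1,0],[0,0,0.2,0],[0,0,0.3,0],[0,0,0.3,0],[0,0,0.3,0]]]'
```

```text
time: 6.35
eef_pos: [452.3, -350.3, 78.5]
eef_rot: [-0.0, 0.035, 0.999, 0.0]
wrist_force: [-3.3, 1.2, 4.7]
gripper_width: 0.006
grip_force: 2.4
```

On the pins. Now lift, pass over the handle, turn 24° and come down on the robot side of it.

```bash
python3 -m handwheel '[[[0,0,-3,0],[0,0,-7.5,0],[0,0,-7.5,0],[10.4,2.7,-7.5,1],[10.4,2.7,-7.5,2],[10.4,2.7,-7.5,3],[10.4,2.7,-7.5,3],[10.4,2.7,-5,3],[10.4,2.7,-1.9,3],[10.4,2.7,-1.9,3]]]'
python3 - <<'E'
from rig import optics,robot
import cv2,pickle
f=optics.grab_frame('wrist');pickle.dump(f,open('wrist3.pkl','wb'))
cv2.imwrite('pics/w3.png',cv2.resize(f['image'][60:300,100:400,::-1],None,fx=2.4,fy=2.4,interpolation=cv2.INTER_CUBIC))
print(robot.read_state()['wrist_force'])
E
```

```text
time: 7.35
eef_pos: [350.3, -315.5, 94.9]
eef_rot: [-0.002, 0.239, 0.971, -0.0]
wrist_force: [-0.3, 0.1, 1.0]
gripper_width: 0.003
grip_force: 0.0
[ 0.36303781  0.34819565 -0.57119571]
```

View pics/w3.png

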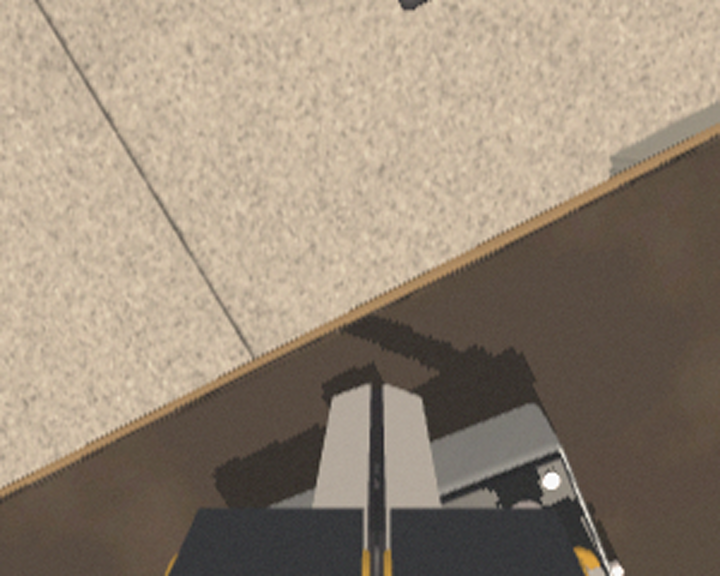

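The tips are low on the robot side at (378,385) with the handle hidden straight behind them, as intended. Start the push.

```bash
python3 -m handwheel '[[[-1,0,0,0],[-1.6,0,0,0],[-2.1,-0.1,0,0],[-2.6,-0.3,0,0],[-3,-0.5,0,0],[-3.4,-0.6,0,0],[-3.8,-0.6,0,0],[-4.2,-0.6,0,0],[-4.2,-0.6,0,0]]]'; python3 -m handwheel '[[[-0.4,0,0,0],[-0.8,0.1,0,0],[-1.2,0.1,0,0],[-1.6,0.2,0,0],[-2,0.3,0,0],[-2.4,0.4,0,0],[-2.4,0.4,0,0]]]'
```

```text
time: 8.3
eef_pos: [385.1, -341.4, 97.3]
eef_rot: [-0.0, 0.242, 0.97, -0.0]
wrist_force: [-1.2, 0.2, 0.2]
gripper_width: 0.009
grip_force: 0.2
time: 9.0
eef_pos: [408.5, -348.9, 97.3]
eef_rot: [0.0, 0.242, 0.97, -0.0]
wrist_force: [-0.8, 0.6, -0.9]
gripper_width: 0.005
grip_force: 0.3
```

```bash
python3 -m handwheel '[[[-0.2,0.1,0,0],[-0.4,0.2,0,0],[-0.6,0.3,0,0],[-0.6,0.3,0,0]]]'
python3 - <<'E'
from rig import optics,robot
import cv2,pickle
f=optics.grab_frame('wrist');pickle.dump(f,open('wrist4.pkl','wb'))
cv2.imwrite('pics/w4.png',cv2.resize(f['image'][130:330,100:400,::-1],None,fx=2.6,fy=2.6,interpolation=cv2.INTER_CUBIC))
print(robot.read_state()['wrist_force'])
E
```

```text
time: 9.4
eef_pos: [411.2, -348.7, 96.8]
eef_rot: [-0.003, 0.243, 0.97, 0.001]
wrist_force: [-22.9, 2.8, 11.2]
gripper_width: 0.008
grip_force: 11.3
[-22.07705622   2.76306434  11.04391686]
```

View pics/w4.png

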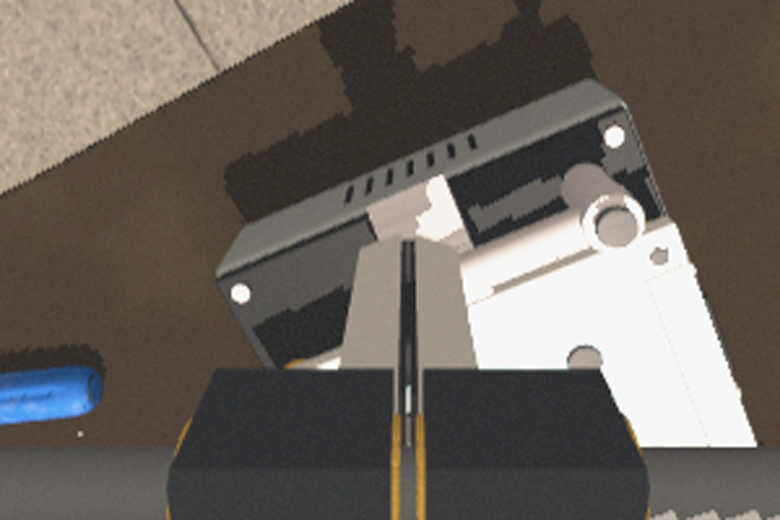

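The latch arm, from (610,220) to (470,275), lies along the lid's front edge over the tongue, and 22 N says it is at its stop. Back off, lift and check.

```bash
python3 -m handwheel '[[[0.5,0,0,0],[2,0,0,0],[3.5,0,0,0],[3.5,0,-5,0],[3.5,0,-10,0],[3.5,0,-15,0],[3.5,0,-20,0],[3.5,0,-20,0],[3.5,0,-20,0]]]'
python3 - <<'E'
from rig import optics,robot
import cv2,pickle
f=optics.grab_frame('wrist');pickle.dump(f,open('wrist5.pkl','wb'))
cv2.imwrite('pics/w5.png',cv2.resize(f['image'][130:330,130:400,::-1],None,fx=2.9,fy=2.9,interpolation=cv2.INTER_CUBIC))
E
```

```text
time: 10.35
eef_pos: [384.9, -332.5, 298.4]
eef_rot: [0.002, 0.241, 0.97, 0.0]
wrist_force: [1.0, 0.0, -0.5]
gripper_width: 0.008
grip_force: 0.0
```

View pics/w5.png

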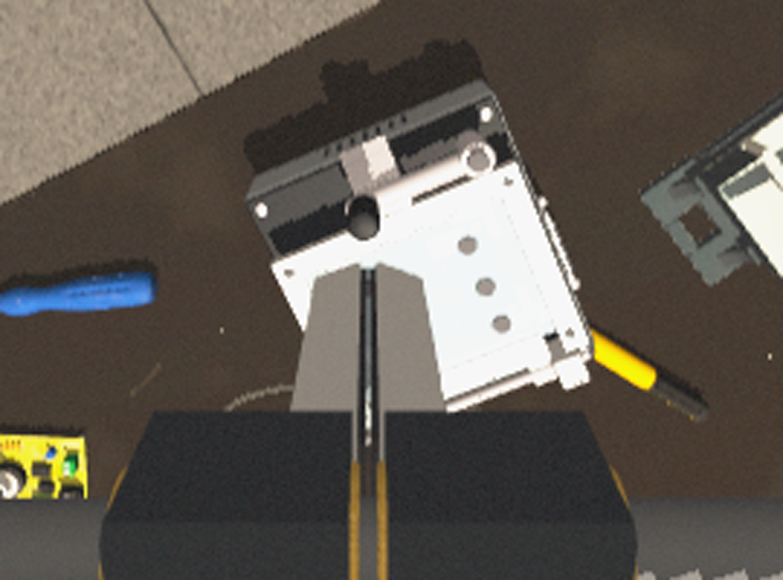

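The lid is level, with the arm over the tongue from the hub (478,158) to the handle top (364,213). A last numeric check of the latch angle follows.

```bash
python3 - <<'E'
from fit3 import *
f=pickle.load(open('wrist5.pkl','rb'));wp=lambda u,v:np.array((130+(u+.5)/2.9-.5,130+(v+.5)/2.9-.5))
m=wp(364,213)-wp(478,158);print('meas',m.round(1))
for a in(0,.06,.12,.2,.3):
    u=proj(f,world(q,[[-64,52,92],latpt(62,117,a)]));print(a,(u[1]-u[0]).round(1))
E
```

```text
meas [-39.3  19. ]
0 [-39.6  23.2]
0.06 [-40.6  20.9]
0.12 [-41.6  18.4]
0.2 [-42.6  15.1]
0.3 [-43.4  10.8]
```

The handle's top face is really the grey disc at (366,222), because the camera sees the robot-side flank above it. That gives about 0.02 rad, which matches the TCP position at the stop. Handing in.

```bash
python3 -c "
from rig import robot
print(robot.hand_in())"
```

```text
the job is handed in; nothing more can be done
None
```

I pushed the lid down onto its spring pins and swung the latch to its stop over the tongue (about 0.02 rad in the last picture). The fingers are clear, and I handed the job in at about 10 s. It returned no verdict, and I did not measure the board's position or the lid angle at the end.

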